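# Slide two light-fitting gear modules under the lips of a sloping C-rail

## Robot

A 6-joint arm with a two-finger parallel gripper is mounted at the origin on a cart in front of the work surface, level with it; the furniture and walls round the work are solid. World frame = base frame: x ahead of the robot, y to its left, z up, the work surface at z = 0. Lengths are in mm, angles in rad, forces in N, time in s.
With the tool pointing down it reaches from about 275 to 750 mm from the base axis. Payload 10.2 kg.
Tool frame: the origin (TCP) lies where the fingers leave the gripper's body, on its centre line; the fingertips stand 73 mm ahead of it and the grasp point (between the pads) lies 54 mm ahead of it; z points along the fingers, y is the line along which they close (so a half turn about z gives the same grasp; the last joint's range is limited). The gripper opens to 85 mm and grips with 20 to 120 N. Pads are 22 mm wide; open, the fingers measure 114 mm over their backs; the gripper's body (76 mm by 85 mm) begins 54 mm behind the grasp point. The pads swing forward as they close: fully open they stand 13 mm farther back than shut.
Start: joints at [0.889, 0.313, 1.498, -0, 1.331, -0.223], TCP at [232.521, 470.707, 303.894] pointing down, gripper open.
Joint ranges: [-2.94, 2.94], [-0.97, 2.17], [0.19, 2.56], [-1.23, 4.37], [0.02, 3.11], [-2.88, 2.88]. Speed limits (rad/s): [2.39, 2.39, 3.01, 3.14, 3.14, 3.14].

## Interface

Orientations are given as a unit quaternion [w, x, y, z].
In Python, from rig import ctrl gives the robot as it stands.
- The arm moves only by the shell command python3 -m creep 'ROWS' [OPENING] [FORCE]. ROWS is JSON, a list that holds one entry, the list of rows, each a list of 6 numbers: the shift along the world's x, y, z in units of 25 mm (1.0 is 25 mm), then the turn, a rotation vector about the world's x, y, z in units of 5 degrees (1.0 is 5 degrees). In form: [[[x, y, z, ax, ay, az], ...]]. A call has 1 to 20 rows; each row is the pose to reach, as a shift and turn from the pose commanded when the call began; what a row does not reach only later rows make up. A row lasts 1/12 s, in which the tool goes at most 41.7 mm and 7.16 degrees, less where a joint would pass 70% of its speed; a pose out of reach is approached as far as the arm can. A call with a gripper value outside its range is refused whole. OPENING is the finger opening in mm, from 0 to 85.4, set as the call begins (- or left out, the last holds). The fingers move at their own pace and stop on an object; FORCE is the grip in N (left out, the last holds). Time passes only in rows, so rows that repeat a pose let the fingers close. It gives the time, the measured TCP pose, the force, the opening and the grip force at its end, in the units of the state.
- ctrl.sense(): the state, without advancing time (a new reading comes with each control period).
- ctrl.capture(name): name is "side" or "top" or "wrist"; returns a dict with "image" (480x640x3 uint8, red, green, blue), "fx", "fy", "cx", "cy" (pixels), "k1" (the pictures are not rectified: a ray, as slopes to the right and down, at radius r is drawn at 1 + k1 r^2 times it, then the intrinsics apply), "R" (3x3) and "t" (3): a world point X has camera coordinates R X + t. Camera axes: x right, y down, z forward; pixel columns grow to the right and rows downward; lengths in mm; the calibration is good to about 2 mm. A picture is of the moment at which its call begins. There is no depth.
- ctrl.finish_job(): hands the job in; it is judged then, once.
The state is a dict: "time_s": time; "joints": joint angles; "dq": joint speeds; "tau": joint torques, N m; "eef_pos": TCP position; "ee_rot": TCP orientation; "force": force on the tool from outside, world axes, zero at the start; "wrist_torque": the same for the moment, N m; "grip_width": opening from 0.0 (shut) to 1.0 (fully open); "grip_force": force on a finger pad.
Only numpy, scipy, OpenCV 4.12 (cv2) and the standard library are available. Lean on these libraries where they do the work, as an engineer would, in place of code of your own. Each camera call takes 0.05 s, during which the arm holds its last target. There are 200 camera calls.

## Task

Load the aluminium C-rail on the blue sloping cradle from its open end, swinging its keeper out of the way: slide in the black finned heat-sink module first, its foot plate under the rail's lips, until it is fully home against the grey end cap, then the white driver module behind it until the two foot plates butt, and then swing the keeper fully shut across the mouth. Both must have their orange terminal end toward the open mouth of the rail; let go of them there, and leave the flux bottle, the paste jar and the solder spool standing where they are.

Things in the scene. Friction and masses are not known exactly. Their poses are not given: they have to be found in the camera images.
- rail: Aluminium C-rail fixed on a blue cradle, sloping 30 degrees toward the robot. Origin: on its floor, mid-width, at the inner face of the grey end cap (14 mm high). y: along the rail to the open mouth at y = 186 mm; x: up the slope, away from the robot; z: square to the floor. Module fully home: its centre at y = 46, z = 22.5 mm; the second, butted behind it, at y = 138 mm.
- rail_mouth (a point): Middle of the rail's open mouth, on its floor; axes as the rail. Inside, the rail is 44 mm wide and 8 mm high under two lips 2 mm thick (top 10 mm above the floor), with a 30 mm slot between them for a module's body. Walls 10 mm high. The last 13 mm of the lips turn up by about 4 mm as a lead-in. A released module slips 0 to 4 mm down the slope to the lower wall.
- rail_apron (a point): Middle of the white entry apron, on its surface; axes as the rail. It continues the rail's floor, level with it, 50 mm wide, from the mouth to 90 mm outside it, open above. At its lower edge a 9 mm high steel fence continues the lower rail wall; at its upper edge the first 28 mm outside the mouth have a guide flaring outward.
- keeper (a joint): Hinge of the keeper, rad: 0 = fully shut, its bar across the mouth just outside it (against its stop); 1.57 = open, bar along the apron's upper edge, out of the way (stop at 1.6). Starts anywhere between; light friction holds it where it is left. Pivot on the line x = 42, y = 194 mm of the rail's frame, square to the floor. Seen from above it opens clockwise.
- keeper_knob (a point): Middle of the keeper's upright black round knob, 12 mm across, 31 mm high, 33 mm above the rail's floor, 46 mm from the pivot. It stands on the steel bar (10 mm wide, 58 mm long, from 5 mm past the pivot to 7 mm past the knob), which lies 12 to 18 mm above the floor: a module's foot plate passes under it, its body and terminal do not.
- heatsink_center (a point): Black finned heat-sink module, about 0.26 kg. Point half-way up its 45 mm height, centred. y: along its length to the terminal end; x: across; z: up. Foot plate 40 (x) x 92 (y) x 5 mm, underside 22.5 mm below, corners notched 3 mm. Body on it, centred: 24 (x) x 70 (y) mm, 5 to 45 mm above the underside; grip it across its 24 mm. Starts flat on the table, any yaw.
- heatsink_terminal (a point): Black module: Middle of its orange terminal block, 40.5 mm from the module's centre along its +y and 11 mm lower; the block is 22 mm wide, 9 mm long, top 18 mm above the underside.
- driver_center (a point): White driver module with blue side panels, about 0.22 kg. Point half-way up its 45 mm height, centred. y: along its length to the terminal end; x: across; z: up. Foot plate 40 (x) x 92 (y) x 5 mm, underside 22.5 mm below, corners notched 3 mm. Body on it, centred: 24 (x) x 70 (y) mm, 5 to 45 mm above the underside; grip it across its 24 mm. Starts flat on the table, any yaw.
- driver_terminal (a point): White module: Middle of its orange terminal block, 40.5 mm from the module's centre along its +y and 11 mm lower; the block is 22 mm wide, 9 mm long, top 18 mm above the underside.
- heatsink: The black finned module itself; origin at the centre of its underside, axes as at its centre point.
- driver: The white module itself; origin at the centre of its underside, axes as at its centre point.
- flux_mid (a point): Bystander: small amber flux bottle with red nozzle, 27 mm across, 88 mm high, standing behind the apron; point half-way up.
- jar_mid (a point): Bystander: green-lidded solder-paste jar, 72 mm across, 88 mm high, standing behind the rail; point half-way up.
- spool_mid (a point): Bystander: blue and white solder spool, 57 mm across, 44 mm high (53 with its wire end), standing in front of the rail; point 22 mm up.

How it is judged:
By the outcome, as a careful person would: the job done as asked, in the order asked, and still so for the second after the job is handed in, with the robot touching nothing.
It also fails if it takes over 72 s, if anything falls off the work surface, if the arm or the gripper's body presses on something with over 40 N, if the wrist force passes 120 N, or if a joint passes its speed limit or range.

## Working session

There is one attempt and no reset: what is moved stays moved. The work goes in short steps, Python scripts to look and compute and a shell command to move; the robot and the scene stay as the last step left them, time stands still between calls to the robot, and variables do not carry over. Pictures are saved under pics/ and viewed, at most 10 in all, crops included, and the job is handed in when it is done.

```bash
ls; mkdir -p pics; python3 - <<'E'
from rig import ctrl
import cv2
s=ctrl.sense(); print({k:(v if not hasattr(v,'tolist') else v.tolist()) for k,v in s.items()})
for n in ("side","top"):
    c=ctrl.capture(n); cv2.imwrite(f"pics/{n}0.png",c["image"][:,:,::-1]); print(n,c["fx"],c["cx"],c["cy"],c["k1"],c["R"],c["t"])
E
```

```text
pics
{'time_s': 0.0, 'joints': [0.8886156525321082, 0.3134567655828737, 1.4984674717173594, 1.1785865239442781e-05, 1.3309854568301926, -0.223413395847155], 'dq': [0.0006918617672232223, 0.0016994855281796436, -0.0017712707958448851, 6.877870833689922e-05, -0.0016339884691311394, -0.0017895332359452159], 'tau': [-0.0003835203642665874, -41.22685432434082, -25.974233150482178, -0.00028986782126594335, 0.004152163892285898, -2.4366474917769665e-05], 'eef_pos': [232.39743105127633, 470.5708878619516, 303.32011027423636], 'ee_rot': [-0.0002932376246821387, 0.22737866786452018, 0.9738061961799768, -0.0005896552689207909], 'force': [-0.23373325381872698, 0.6459121512965789, 0.03455032672247392], 'wrist_torque': [0.0188198653242793, -0.023408253543862372, 0.014283730456815406], 'grip_force': 0.0, 'grip_width': 1.00231977740088}
side 442.6359246655931 323.680666551772 246.522799186415 -0.008837343513497204 [[-0.96573158 -0.25954076 -0.0010527 ]
 [-0.15660024  0.58592258 -0.79509188]
 [ 0.20697555 -0.76768048 -0.60648809]] [542.30846909 157.65610521 969.53885708]
top 507.8501571583575 322.65266658672857 236.34543405239046 0.024219518786335742 [[-0.01997982 -0.99971108  0.01336304]
 [-0.98427831  0.01732185 -0.17577302]
 [ 0.17549076 -0.01666487 -0.98434002]] [ -12.61222385  580.06076266 1098.16380647]
```

View pics/top0.png

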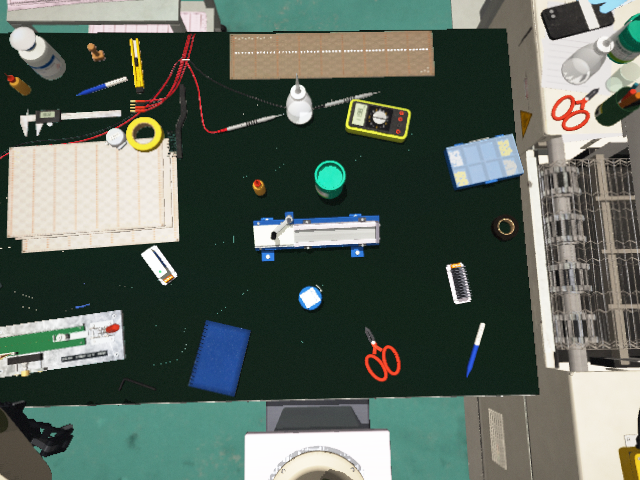

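View pics/side0.png

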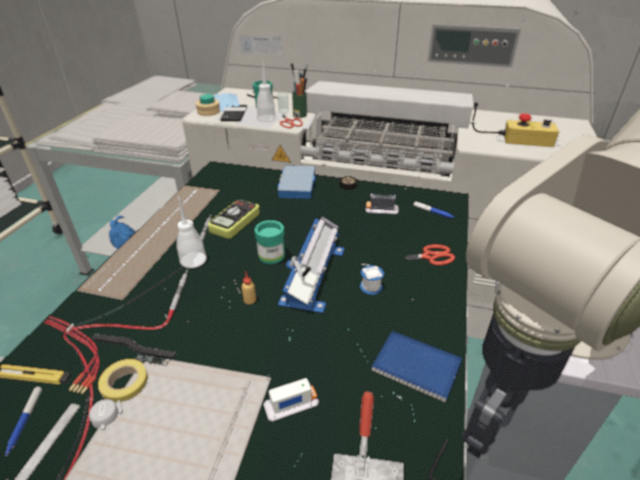

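The top view shows the rail at about (255–380, 215–250) with its mouth to the left, the driver at (158,265), the heatsink at (458,283), and the keeper part-open near (283,226). I'll enlarge these.

```bash
cat > h.py <<'E'
import numpy as np, cv2
from rig import ctrl
from scipy.spatial.transform import Rotation as Ro
def K(c): return np.array([[c["fx"],0,c["cx"]],[0,c["fy"],c["cy"]],[0,0,1.]])
def D(c): return np.array([c["k1"],0,0,0,0.])
def proj(c,X):
    return cv2.projectPoints(np.asarray(X,float).reshape(-1,1,3),cv2.Rodrigues(np.array(c["R"]))[0],np.array(c["t"],float),K(c),D(c))[0].reshape(-1,2)
def plane(c,uv,z):
    p=cv2.undistortPoints(np.asarray(uv,float).reshape(-1,1,2),K(c),D(c)).reshape(-1,2)
    R=np.array(c["R"]); d=np.c_[p,np.ones(len(p))]@R; o=-R.T@np.array(c["t"])
    z=np.broadcast_to(z,len(p)); return o+d*((z-o[2])/d[:,2])[:,None]
def tool():
    s=ctrl.sense(); q=s["ee_rot"]; return np.array(s["eef_pos"]),Ro.from_quat([q[1],q[2],q[3],q[0]]),s
def crop(img,x0,y0,w,h,f,name=None):
    o=cv2.resize(img[y0:y0+h,x0:x0+w,::-1],None,fx=f,fy=f,interpolation=cv2.INTER_CUBIC)
    if name: cv2.imwrite("pics/"+name,o)
    return o
E
python3 - <<'E'
from h import *
c=ctrl.capture("top"); im=c["image"]
a=crop(im,245,205,140,60,5); b=np.hstack([crop(im,130,240,70,56,5),crop(im,425,255,70,56,5)])
cv2.imwrite("pics/c0.png",np.vstack([a,b]))
s=ctrl.capture("side")["image"]
a=crop(s,270,210,80,110,5); b=np.vstack([crop(s,355,185,60,37,5),crop(s,260,370,60,73,5)])
cv2.imwrite("pics/c1.png",np.hstack([a,b]))
E
```

```text
(no output)
```

View pics/c0.png

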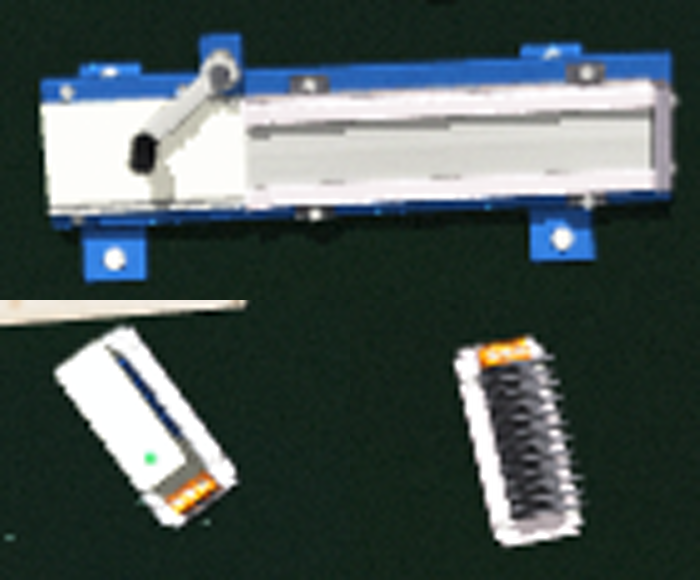

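View pics/c1.png

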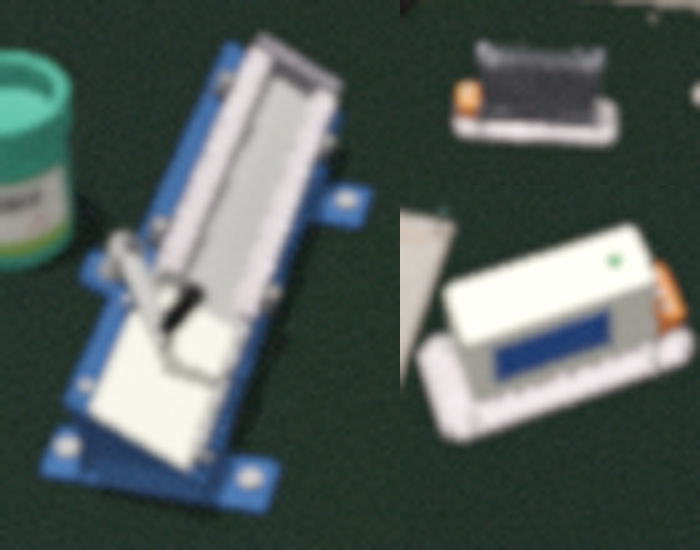

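The heatsink's terminal points toward +x (top of the crop) and the driver's points down-right. The keeper pivot is at crop (220,75) and its knob at (143,152), so it is about half open. I'll fit poses from both views.

```bash
cat > fit.py <<'E'
from h import *
from scipy.optimize import least_squares
def railR(yaw): # yaw 0: rail y = world y
    return Ro.from_euler('z',yaw)*Ro.from_euler('y',-np.pi/6)
def fit(obs,model,p0):
    f=lambda p: np.concatenate([(proj(c,model(p,np.array(P,float)))-np.array(uv)).ravel() for c,P,uv in obs])
    r=least_squares(f,p0,loss='soft_l1',x_scale=[10,10]+([10] if len(p0)==4 else [])+[.1]); return r.x,r.fun
mod=lambda p,P: Ro.from_euler('z',p[2]).apply(P)+[p[0],p[1],0]
rail=lambda p,P: railR(p[3]).apply(P)+p[:3]
E
cat > f1.py <<'E'
from fit import *
T=ctrl.capture("top"); S=ctrl.capture("side")
ta=lambda l:[(245+(u+.5)/5-.5,205+(v+.5)/5-.5) for u,v in l]
th=lambda l:[(425+(u-349.5)/5-.5,255+(v-299.5)/5-.5) for u,v in l]
td=lambda l:[(130+(u+.5)/5-.5,240+(v-299.5)/5-.5) for u,v in l]
sr=lambda l:[(270+(u+.5)/5-.5,210+(v+.5)/5-.5) for u,v in l]
sh=lambda l:[(355+(u-399.5)/5-.5,185+(v+.5)/5-.5) for u,v in l]
sd=lambda l:[(260+(u-399.5)/5-.5,370+(v-184.5)/5-.5) for u,v in l]
hs,r=fit([(T,[(-20,44.5,5),(-20,-44.5,5),(20,-44.5,3),(0,40.5,18)],th([(459,349),(500,543),(579,530),(507,350)])),
 (S,[(-20,46,2),(-20,-46,2)],sh([(455,135),(617,138)]))] ,mod,[350,-270,.2]); print('heat',hs,r.round(1))
dr,r=fit([(T,[(20,-44.5,5),(20,44.5,5),(-20,44.5,5),(-12,-35,45),(0,40.5,18)][:],td([(126,328),(237,472),(173,526),(55,372),(193,494)])),
 (S,[(-12,-35,45),(-12,35,45),(12,35,45),(12,-35,45)],sd([(460,345),(655,275),(632,226),(447,287)]))],mod,[360,320,-2.4]); print('drv',dr,r.round(1))
dr2,r=fit([(S,[(12,-35,45),(12,35,45),(-12,35,45),(-12,-35,45)],sd([(460,345),(655,275),(632,226),(447,287)]))],mod,[360,320,-2.4]); print('drv2',dr2,r.round(1))
rl,r=fit([(T,[(25,276,0),(25,186,0),(15,0,10),(-15,0,10),(15,186,12),(-15,186,12)],ta([(42,105),(245,100),(651,108),(651,178),(247,125),(247,190)])),
 (S,[(25,276,0),(-25,276,0)],sr([(90,407),(188,470)]))],rail,[450,0,40,0]); print('rail',rl,r.round(1))
for n,uv,z in(('flux',[(259,187)],60),('jar',[(330,175)],88),('spool',[(310,297)],44)): print(n,plane(T,uv,z))
R=railR(rl[3]); o=rl[:3]
kn=lambda th,z: R.apply([[42-46*np.cos(th),194+46*np.sin(th),z]])+o
for t in np.arange(.2,1.6,.1): print(round(t,1),((proj(T,kn(t,33))[0]-[245,205])*5).round(),((proj(S,kn(t,33))[0]-[270,210])*5).round())
E
python3 f1.py
```

```text
heat [ 473.25533199 -337.55102135   -1.42204432] [-0.4  0.9 -0.5 -0.1  0.4 -0.3  0.2  0.3  0.2 -1.1 -1.   0.2]
drv [529.08460926 354.87578008  -4.60726774] [ -5.1   1.2 -24.8  10.4   5.5  -2.6  17.9  -7.9  -9.1   2.6  -0.  -23.2
  -0.6  -4.    1.4  17.4  -0.9  -0.2]
drv2 [526.89081794 359.51212291  -4.06785695] [ 0.7 -0.3  0.   0.6 -0.1 -0.3 -0.7  0.1]
rail [ 5.90088361e+02 -1.43473603e+02  4.12287402e+01  1.77134946e-02] [ 0.3 -0.  -0.5 -0.4  0.7  0.8  0.6 -0.8 -0.8  0.5 -0.2 -0.   0.   0.6
 -0.1 -0.4]
flux [[695.06725925 119.52580208  60.        ]]
jar [[712.38851908 -42.12931044  88.        ]]
spool [[444.20472452   7.3124733   44.        ]]
0.2 [203. 181.] [222. 292.]
0.3 [193. 179.] [217. 297.]
0.4 [183. 176.] [212. 301.]
0.5 [174. 172.] [205. 304.]
0.6 [164. 167.] [199. 307.]
0.7 [156. 161.] [191. 309.]
0.8 [148. 155.] [183. 310.]
0.9 [140. 148.] [175. 311.]
1.0 [134. 140.] [166. 310.]
1.1 [128. 132.] [157. 309.]
1.2 [123. 123.] [147. 306.]
1.3 [119. 114.] [138. 303.]
1.4 [116. 104.] [128. 299.]
1.5 [115.  94.] [119. 295.]
```

```bash
sed -i '/^dr,r=/,/^dr2/d' f1.py; cat >> f1.py <<'E'
dr,r=fit([(T,[(-20,-44.5,5),(-20,44.5,5),(20,44.5,5),(12,-35,45),(0,40.5,18)],td([(126,328),(237,472),(173,526),(55,372),(193,494)])),
 (S,[(12,-35,45),(12,35,45),(-12,35,45),(-12,-35,45)],sd([(460,345),(655,275),(632,226),(447,287)]))],mod,[527,359,2.21]); print('drv',dr,r.round(1))
np.savez('poses.npz',hs=hs,dr=dr,rl=rl)
E
python3 f1.py | grep -A3 drv
cat > go.py <<'E'
# go.py rail x y tipz | go.py hs/dr tipz [dx dy]: shift/turn to put the TCP there (tipz = nominal fingertip height)
import sys; from fit import *
d=np.load('poses.npz'); a=sys.argv; rl=d['rl']
C=lambda R: Ro.from_matrix(np.c_[R.apply([0,1,0]),R.apply([1,0,0]),R.apply([0,0,-1])])
v=[float(t) for t in a[2:]]
if a[1]=='rail': R=railR(rl[3]); X=rail(rl,np.array([[v[0],v[1],v[2]+73]]))[0]
else: p=d[a[1]]; R=Ro.from_euler('z',p[2]); X=np.array([p[0],p[1],v[0]+73])
p,r,s=tool(); w=(C(R)*r.inv()).as_rotvec()
print('shift',((X-p)/25).round(2),'turn',(np.degrees(w)/5).round(2),'| target',X.round(1),'now',p.round(1))
if a[1]=='rail': print('now tip in rail',R.inv().apply(p+r.apply([0,0,73])-rl[:3]).round(1))
E
python3 go.py rail 11.3 228 80
```

```text
drv [527.29600882 357.54334826   2.23429246] [-0.7 -0.3 -0.1  0.4 -1.4  0.6 -1.2  0.2 -1.  -0.4  1.1 -1.1  0.1 -0.7
 -0.2 -1.5 -0.5 -0.6]
shift [ 11.47 -15.5   -4.98] turn [  3.38  -5.33 -12.24] | target [519.3  83.3 179.4] now [232.5 470.7 303.8]
now tip in rail [-205.4  620.4  337.5]
```

```bash
python3 -m creep '[[[11.47,-15.5,-4.98,3.38,-5.33,-12.24],[11.47,-15.5,-4.98,3.38,-5.33,-12.24],[11.47,-15.5,-4.98,3.38,-5.33,-12.24],[11.47,-15.5,-4.98,3.38,-5.33,-12.24],[11.47,-15.5,-4.98,3.38,-5.33,-12.24],[11.47,-15.5,-4.98,3.38,-5.33,-12.24],[11.47,-15.5,-4.98,3.38,-5.33,-12.24],[11.47,-15.5,-4.98,3.38,-5.33,-12.24],[11.47,-15.5,-4.98,3.38,-5.33,-12.24],[11.47,-15.5,-4.98,3.38,-5.33,-12.24],[11.47,-15.5,-4.98,3.38,-5.33,-12.24],[11.47,-15.5,-4.98,3.38,-5.33,-12.24],[11.47,-15.5,-4.98,3.38,-5.33,-12.24],[11.47,-15.5,-4.98,3.38,-5.33,-12.24],[11.47,-15.5,-4.98,3.38,-5.33,-12.24],[11.47,-15.5,-4.98,3.38,-5.33,-12.24],[11.47,-15.5,-4.98,3.38,-5.33,-12.24]]]' 45 20
python3 - <<'E'
from fit import *
c=ctrl.capture("wrist"); cv2.imwrite("pics/w0.png",c["image"][:,:,::-1])
rl=np.load('poses.npz')['rl']
for P in [(11.3,228,33),(11.3,228,48),(25,276,0),(-25,276,0),(25,186,0),(15,180,12),(-15,180,12),(42,194,20)]: print(P,proj(c,rail(rl,np.array([P],float))).round(0))
E
python3 go.py rail 11.3 228 21
```

```text
time_s: 1.82
eef_pos: [518.8, 84.3, 179.8]
ee_rot: [0.182, 0.676, 0.69, 0.185]
force: [-0.3, 0.6, 0.1]
grip_width: 0.526
grip_force: 0.0
(11.3, 228, 33) [[317. 268.]]
(11.3, 228, 48) [[317. 278.]]
(25, 276, 0) [[341. 171.]]
(-25, 276, 0) [[255. 171.]]
(25, 186, 0) [[339. 312.]]
(15, 180, 12) [[323. 329.]]
(-15, 180, 12) [[275. 329.]]
(42, 194, 20) [[369. 315.]]
shift [ 1.2  -0.02 -2.06] turn [-0.    0.01 -0.02] | target [548.8  83.8 128.3] now [518.9  84.2 179.8]
now tip in rail [ 11.2 229.   80.6]
```

View pics/w0.png

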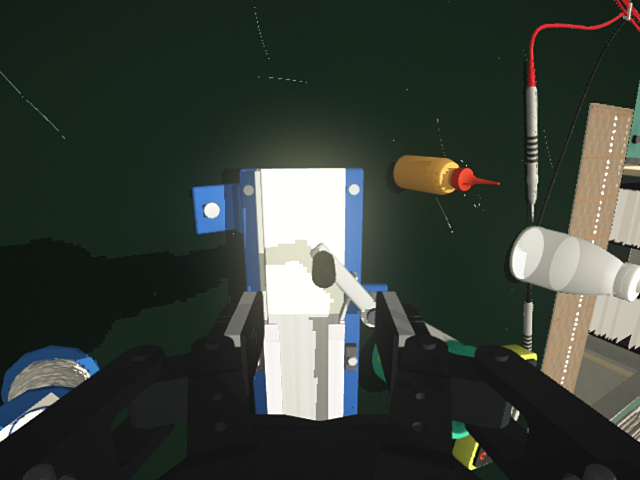

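The view shows the knob at (323,268), the pivot at (370,318) and the apron's far corners at (263,168) and (345,168). These are within about 2 mm of the fit, with the knob about 2–3 mm up-slope and +y.

```bash
python3 go.py rail 13.5 231 21.5
```

```text
shift [ 1.26  0.11 -2.  ] turn [-0.    0.01 -0.02] | target [550.4  86.9 129.8] now [518.9  84.2 179.8]
now tip in rail [ 11.2 229.   80.6]
```

```bash
python3 -m creep '[[[0.4,0.1,-0.6,0,0,0],[0.84,0.11,-1.33,0,0,0],[1.26,0.11,-2.0,0,0,0],[1.26,0.11,-2.0,0,0,0]]]' 45 20 && python3 -m creep '[[[0,0,0,0,0,0],[0,0,0,0,0,0],[0,0,0,0,0,0],[0,0,0,0,0,0],[0,0,0,0,0,0]]]' 8 20; python3 go.py rail 42 240 22
```

```text
time_s: 2.2
eef_pos: [550.6, 86.6, 127.0]
ee_rot: [0.18, 0.677, 0.69, 0.184]
force: [0.1, -0.6, -0.8]
grip_width: 0.526
grip_force: 0.0
time_s: 2.62
eef_pos: [549.3, 86.9, 130.2]
ee_rot: [0.181, 0.677, 0.689, 0.185]
force: [-11.5, 5.9, 6.7]
grip_width: 0.131
grip_force: 33.6
shift [1.01 0.38 0.57] turn [-0.01 -0.01 -0.01] | target [574.7  96.3 144.5] now [549.3  86.9 130.2]
now tip in rail [ 12.7 231.1  22.4]
```

```bash
python3 -m creep '[[[0.14,0.09,0.08,0,0,0],[0.28,0.165,0.164,0,0,0],[0.43,0.24,0.25,0,0,0],[0.577,0.298,0.336,0,0,0],[0.7,0.33,0.405,0,0,0],[0.818,0.358,0.476,0,0,0],[0.92,0.37,0.53,0,0,0],[1.01,0.374,0.586,0,0,0],[1.01,0.374,0.586,0,0,0],[1.01,0.374,0.586,0,0,0]]]'; python3 go.py rail 42 240 22
```

```text
time_s: 3.45
eef_pos: [575.3, 96.0, 145.2]
ee_rot: [0.181, 0.677, 0.689, 0.185]
force: [-4.8, 4.2, 3.5]
grip_width: 0.133
grip_force: 19.6
shift [-0.02  0.01 -0.03] turn [-0.01  0.01 -0.01] | target [574.7  96.3 144.5] now [575.3  96.  145.2]
now tip in rail [ 42.9 239.8  22.3]
```

```bash
python3 -m creep '[[[0,0,0,0,0,0],[0,0,0,0,0,0],[0,0,0,0,0,0],[-0.4,0,0.7,0,0,0],[-1.2,-0.02,2.1,0,0,0],[-2.0,-0.04,3.5,0,0,0],[-2.0,-0.04,3.5,0,0,0]]]' 45 20; python3 go.py hs 130; python3 go.py hs 18
```

```text
time_s: 4.03
eef_pos: [525.5, 94.5, 238.2]
ee_rot: [0.185, 0.676, 0.688, 0.188]
force: [1.2, -0.6, 1.4]
grip_width: 0.531
grip_force: 0.0
shift [ -2.09 -17.28  -1.41] turn [  4.31   5.09 -16.08] | target [ 473.3 -337.6  203. ] now [525.5  94.5 238.2]
shift [ -2.09 -17.28  -5.89] turn [  4.31   5.09 -16.08] | target [ 473.3 -337.6   91. ] now [525.5  94.5 238.2]
```

```bash
python3 -m creep '[[[-2.09,-17.28,-1.41,4.31,5.09,-16.08],[-2.09,-17.28,-1.41,4.31,5.09,-16.08],[-2.09,-17.28,-1.41,4.31,5.09,-16.08],[-2.09,-17.28,-1.41,4.31,5.09,-16.08],[-2.09,-17.28,-1.41,4.31,5.09,-16.08],[-2.09,-17.28,-1.41,4.31,5.09,-16.08],[-2.09,-17.28,-1.41,4.31,5.09,-16.08],[-2.09,-17.28,-1.41,4.31,5.09,-16.08],[-2.09,-17.28,-1.41,4.31,5.09,-16.08],[-2.09,-17.28,-1.41,4.31,5.09,-16.08],[-2.09,-17.28,-1.41,4.31,5.09,-16.08],[-2.09,-17.28,-1.41,4.31,5.09,-16.08],[-2.09,-17.28,-1.41,4.31,5.09,-16.08],[-2.09,-17.28,-1.41,4.31,5.09,-16.08],[-2.09,-17.28,-1.41,4.31,5.09,-16.08],[-2.09,-17.28,-1.41,4.31,5.09,-16.08]]]' 60 20
python3 - <<'E'
from fit import *
c=ctrl.capture("wrist"); cv2.imwrite("pics/w1.png",c["image"][:,:,::-1])
p=np.load('poses.npz')['hs']
for P in [(-20,46,5),(20,46,5),(-20,-46,5),(0,45,18),(-12,35,45),(12,35,45)]: print(P,proj(c,mod(p,np.array([P],float))).round(0))
E
python3 go.py hs 18
```

```text
time_s: 5.37
eef_pos: [473.9, -336.9, 196.5]
ee_rot: [-0.005, 0.997, 0.076, 0.0]
force: [-0.5, 0.0, -0.2]
grip_width: 0.702
grip_force: 0.0
(-20, 46, 5) [[291. 171.]]
(20, 46, 5) [[350. 171.]]
(-20, -46, 5) [[293. 296.]]
(0, 45, 18) [[320. 175.]]
(-12, 35, 45) [[299. 197.]]
(12, 35, 45) [[340. 197.]]
shift [-0.03 -0.02 -4.22] turn [-0.11 -0.01 -0.03] | target [ 473.3 -337.6   91. ] now [ 473.9 -336.9  196.6]
```

View pics/w1.png

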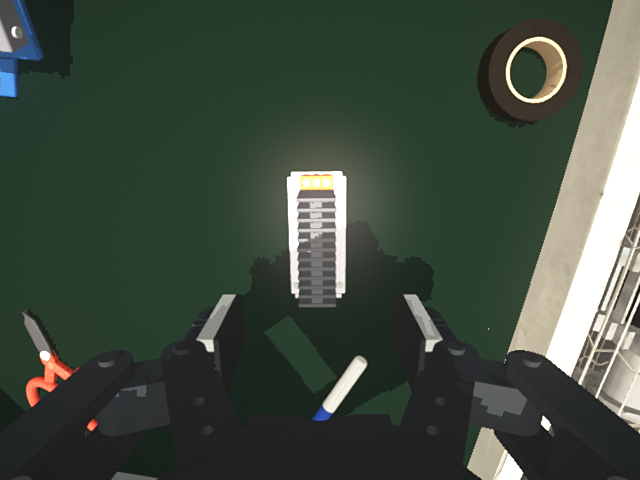

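The heatsink shows at (289–346, 172–297) with its orange terminal at the top. That is about 1.5 mm off the fit, so I'll correct and grip.

```bash
python3 -m creep '[[[-0.04,0.04,-1.4,-0.11,0,-0.03],[-0.04,0.04,-2.8,-0.11,0,-0.03],[-0.04,0.04,-3.7,-0.11,0,-0.03],[-0.04,0.04,-4.2,-0.11,0,-0.03],[-0.04,0.04,-4.2,-0.11,0,-0.03],[-0.04,0.04,-4.2,-0.11,0,-0.03]]]' 60 20 && python3 -m creep '[[[0,0,0,0,0,0],[0,0,0,0,0,0],[0,0,0,0,0,0],[0,0,0,0,0,0],[0,0,0,0,0,0],[0,0,0,0,0,0]]]' 15 60;  python3 go.py hs 18
```

```text
time_s: 5.92
eef_pos: [473.1, -336.8, 92.1]
ee_rot: [0.0, 0.997, 0.073, -0.0]
force: [0.5, 0.2, 0.3]
grip_width: 0.702
grip_force: 0.0
time_s: 6.42
eef_pos: [473.2, -337.0, 92.8]
ee_rot: [0.001, 0.997, 0.073, 0.0]
force: [-0.5, 1.2, 6.9]
grip_width: 0.271
grip_force: 60.4
shift [ 0.   -0.02 -0.07] turn [0.01 0.01 0.03] | target [ 473.3 -337.6   91. ] now [ 473.2 -337.    92.8]
```

```bash
python3 -m creep '[[[0,0,1.4,0,0,0],[0,0,2.8,0,0,0],[0,0,4.2,0,0,0],[0,0,5.2,0,0,0],[0,0,5.2,0,0,0]]]' 15 60; python3 go.py rail 0.5 250 90;python3 go.py rail 0.5 250 21
```

```text
time_s: 6.83
eef_pos: [473.8, -337.7, 227.1]
ee_rot: [0.004, 0.997, 0.073, 0.002]
force: [0.1, -0.3, -2.6]
grip_width: 0.27
grip_force: 60.6
shift [ 1.23 17.71 -1.78] turn [-4.21 -4.88 16.12] | target [504.6 105.1 182.6] now [ 473.8 -337.7  227.1]
now tip in rail [ -46.9 -192.7  157.4]
shift [ 2.61 17.74 -4.17] turn [-4.21 -4.88 16.12] | target [539.1 105.7 122.9] now [ 473.8 -337.7  227.1]
now tip in rail [ -46.9 -192.7  157.4]
```

```bash
python3 -m creep '[[[1.23,17.71,0,-4.21,-4.88,16.12],[1.23,17.71,0,-4.21,-4.88,16.12],[1.23,17.71,0,-4.21,-4.88,16.12],[1.23,17.71,0,-4.21,-4.88,16.12],[1.23,17.71,0,-4.21,-4.88,16.12],[1.23,17.71,0,-4.21,-4.88,16.12],[1.23,17.71,0,-4.21,-4.88,16.12],[1.23,17.71,0,-4.21,-4.88,16.12],[1.23,17.71,0,-4.21,-4.88,16.12],[1.23,17.71,0,-4.21,-4.88,16.12],[1.23,17.71,0,-4.21,-4.88,16.12],[1.23,17.71,-1.0,-4.21,-4.88,16.12],[1.23,17.71,-1.78,-4.21,-4.88,16.12],[1.23,17.71,-1.78,-4.21,-4.88,16.12],[1.23,17.71,-1.78,-4.21,-4.88,16.12],[1.23,17.71,-1.78,-4.21,-4.88,16.12],[1.23,17.71,-1.78,-4.21,-4.88,16.12],[1.23,17.71,-1.78,-4.21,-4.88,16.12]]]'
python3 - <<'E'
from fit import *
c=ctrl.capture("wrist"); cv2.imwrite("pics/w2.png",c["image"][:,:,::-1])
rl=np.load('poses.npz')['rl']
for P in [(25,276,0),(-25,276,0),(25,186,0),(42,240,48)]: print(P,proj(c,rail(rl,np.array([P],float))).round(0))
E
python3 go.py rail 0.5 250 21
```

```text
time_s: 8.33
eef_pos: [504.0, 105.8, 177.8]
ee_rot: [0.181, 0.678, 0.689, 0.181]
force: [0.2, 0.2, -3.8]
grip_width: 0.266
grip_force: 60.9
(25, 276, 0) [[364. 204.]]
(-25, 276, 0) [[282. 204.]]
(25, 186, 0) [[360. 336.]]
(42, 240, 48) [[405. 291.]]
shift [ 1.41 -0.01 -2.19] turn [ 0.05 -0.08  0.04] | target [539.1 105.7 122.9] now [503.9 105.9 177.7]
now tip in rail [ -3.1 250.4  86. ]
```

View pics/w2.png

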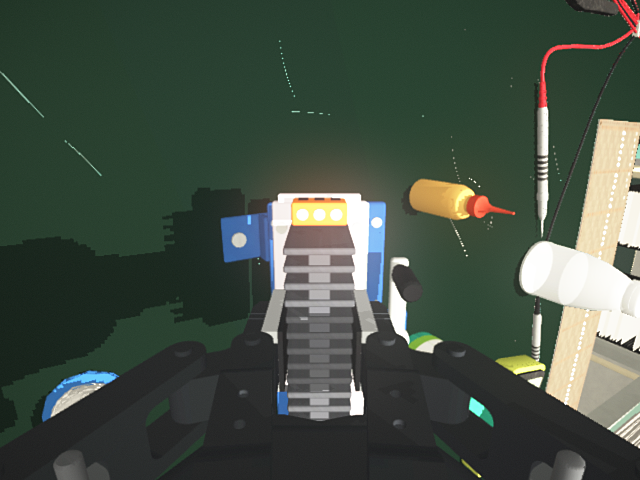

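The heatsink is held centred over the apron, terminal at (320,212). The keeper is fully open with its knob at (405,285). The apron's upper edge sits about 2 mm farther up-slope than the fit, so I'll bias x.

```bash
python3 go.py rail 1.5 248 23
```

```text
shift [ 1.41 -0.09 -2.1 ] turn [ 0.05 -0.08  0.04] | target [539.  103.7 125.1] now [503.9 105.9 177.7]
now tip in rail [ -3.1 250.4  86. ]
```

```bash
python3 -m creep '[[[0.5,-0.09,-0.7,0.05,-0.08,0.04],[1.0,-0.09,-1.4,0.05,-0.08,0.04],[1.3,-0.09,-1.9,0.05,-0.08,0.04],[1.41,-0.09,-2.1,0.05,-0.08,0.04],[1.41,-0.09,-2.1,0.05,-0.08,0.04],[1.41,-0.09,-2.1,0.05,-0.08,0.04]]]'; python3 go.py rail 1.5 248 20.5
```

```text
time_s: 8.88
eef_pos: [538.8, 103.6, 125.1]
ee_rot: [0.181, 0.677, 0.689, 0.184]
force: [-4.3, -1.3, 1.8]
grip_width: 0.269
grip_force: 65.8
shift [ 0.06  0.   -0.08] turn [ 0. -0.  0.] | target [540.3 103.7 123. ] now [538.8 103.6 125.1]
now tip in rail [  1.3 247.9  23.1]
```

```bash
python3 -m creep '[[[0,-0.2,0.017,0,0,0],[0,-0.4,0.017,0,0,0],[0,-0.6,0.017,0,0,0],[0,-0.8,0.017,0,0,0],[0.01,-1.0,0.017,0,0,0],[0.01,-1.2,0.017,0,0,0],[0.01,-1.2,0.017,0,0,0]]]'; python3 go.py rail 1.5 218 21
```

```text
time_s: 9.47
eef_pos: [539.3, 73.1, 125.3]
ee_rot: [0.182, 0.677, 0.689, 0.184]
force: [-0.1, 0.3, -2.5]
grip_width: 0.267
grip_force: 65.0
shift [ 0.05  0.02 -0.08] turn [ 0.   -0.    0.01] | target [540.5  73.7 123.4] now [539.3  73.1 125.3]
now tip in rail [  1.4 217.4  23.3]
```

```bash
python3 -m creep '[[[0,-0.3,0,0,0,0],[0.01,-0.6,0,0,0,0],[0.01,-0.9,0,0,0,0],[0.02,-1.2,0,0,0,0],[0.03,-1.5,0,0,0,0],[0.03,-1.8,0,0,0,0],[0.04,-2.1,0,0,0,0],[0.04,-2.4,0,0,0,0],[0.04,-2.4,0,0,0,0]]]'; python3 go.py rail 1.5 158 21
python3 - <<'E'
from h import *
s=ctrl.capture("side")["image"]; t=ctrl.capture("top")["image"]
cv2.imwrite("pics/m0.png",np.hstack([crop(s,270,190,90,100,5),crop(t,255,205,64,100,5)]))
E
```

```text
time_s: 10.22
eef_pos: [540.3, 13.0, 125.2]
ee_rot: [0.182, 0.677, 0.689, 0.184]
force: [-0.5, 0.0, -4.1]
grip_width: 0.266
grip_force: 65.0
shift [ 0.05  0.03 -0.07] turn [ 0.01 -0.    0.01] | target [541.6  13.7 123.4] now [540.3  13.  125.2]
now tip in rail [  1.3 157.2  23.2]
```

View pics/m0.png

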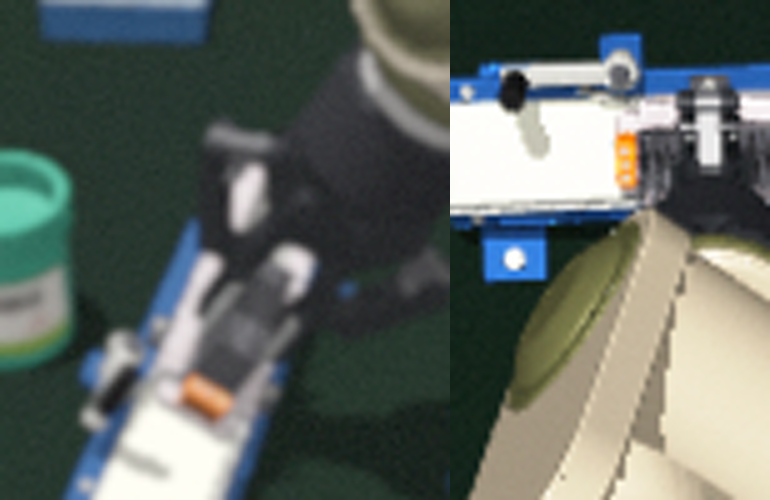

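In the side view the orange terminal is just inside the mouth with the fins over the slot. The low force and height fit the foot plate being under the lips, so I'll continue home.

```bash
python3 -m creep '[[[0.01,-0.4,0,0,0,0],[0.01,-0.8,0,0,0,0],[0.02,-1.2,0,0,0,0],[0.03,-1.6,0,0,0,0],[0.03,-2.0,0,0,0,0],[0.04,-2.4,0,0,0,0],[0.05,-2.8,0,0,0,0],[0.06,-3.2,0,0,0,0],[0.06,-3.6,0,0,0,0],[0.07,-4.0,0,0,0,0],[0.08,-4.2,0,0,0,0],[0.08,-4.3,0,0,0,0],[0.08,-4.3,0,0,0,0]]]'; python3 go.py rail 1.5 46 21;  python3 -m creep '[[[0,-0.04,0,0,0,0],[0,-0.08,0,0,0,0],[0,-0.12,0,0,0,0],[0,-0.16,0,0,0,0],[0,-0.16,0,0,0,0]]]';python3 go.py rail 1.5 46 21
```

```text
time_s: 11.4
eef_pos: [542.0, -93.5, 124.8]
ee_rot: [0.181, 0.677, 0.689, 0.184]
force: [0.7, 0.2, -3.8]
grip_width: 0.268
grip_force: 65.0
shift [ 0.06 -0.19 -0.05] turn [ 0.   -0.01 -0.01] | target [543.6 -98.3 123.4] now [542.  -93.5 124.8]
now tip in rail [ 0.9 50.9 22.9]
time_s: 11.82
eef_pos: [541.8, -94.6, 124.9]
ee_rot: [0.179, 0.676, 0.691, 0.186]
force: [0.6, 17.1, 4.3]
grip_width: 0.265
grip_force: 65.9
shift [ 0.07 -0.15 -0.06] turn [-0.05 -0.03 -0.06] | target [543.6 -98.3 123.4] now [541.8 -94.6 124.9]
now tip in rail [ 0.6 50.2 23.2]
```

```bash
python3 -m creep '[[[0,-0.05,0,0,0,0],[0,-0.1,0,0,0,0],[0,-0.1,0,0,0,0]]]'; python3 go.py rail 1.5 46 21; python3 -m creep '[[[0,0,0,0,0,0],[0,0,0,0,0,0],[0,0,0,0,0,0],[0,0,0,0,0,0],[-0.4,0,0.7,0,0,0],[-1.2,0,2.1,0,0,0],[-2.0,0,3.5,0,0,0],[-3.0,2,4.5,0,0,0],[-3.0,4,4.5,0,0,0],[-3.0,6,4.5,0,0,0]]]' 42 60
python3 - <<'E'
from fit import *
s=ctrl.capture("side"); t=ctrl.capture("top")
cv2.imwrite("pics/m1.png",np.hstack([crop(s["image"],290,205,60,84,6),crop(t["image"],310,210,72,84,6)]))
rl=np.load('poses.npz')['rl']
for P in [(0,91,18),(0,86.5,14),(12,81,45),(12,11,45),(-12,11,45),(24,0,14),(24,-8,14)]: print(P,((proj(s,rail(rl,np.array([P],float)))-[290,205])*6).round(0),((proj(t,rail(rl,np.array([P],float)))-[310,210])*6+[360,0]).round())
E
```

```text
time_s: 12.07
eef_pos: [541.6, -95.2, 125.1]
ee_rot: [0.177, 0.675, 0.692, 0.187]
force: [-1.0, 30.1, 11.1]
grip_width: 0.272
grip_force: 66.5
shift [ 0.08 -0.12 -0.07] turn [-0.09 -0.04 -0.1 ] | target [543.6 -98.3 123.4] now [541.6 -95.2 125.1]
now tip in rail [ 0.5 49.9 23.4]
time_s: 12.9
eef_pos: [467.8, 16.6, 237.8]
ee_rot: [0.183, 0.678, 0.688, 0.185]
force: [1.1, -0.5, -0.1]
grip_width: 0.492
grip_force: 0.0
(0, 91, 18) [[193. 227.]] [[514. 155.]]
(0, 86.5, 14) [[191. 227.]] [[525. 151.]]
(12, 81, 45) [[206. 156.]] [[544. 148.]]
(12, 11, 45) [[246.  65.]] [[735. 141.]]
(-12, 11, 45) [[292.  94.]] [[735. 203.]]
(24, 0, 14) [[194.  83.]] [[754.  83.]]
(24, -8, 14) [[198.  73.]] [[776.  82.]]
```

View pics/m1.png

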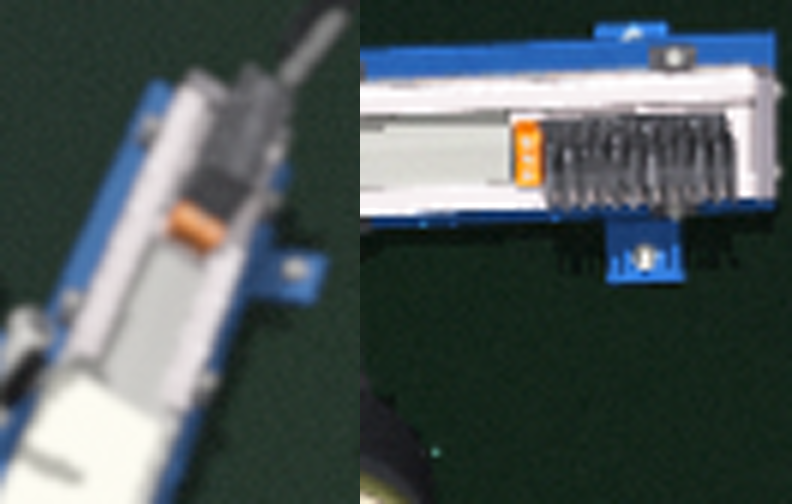

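The heatsink is home: its terminal end is at u=514 and fins end at 733, within 1 mm of the predicted 514 and 735. Next is the driver.

```bash
python3 go.py dr 120
```

```text
shift [ 2.39 13.45 -1.75] turn [-6.69  3.16 24.64] | target [527.3 357.5 193. ] now [467.4  21.2 236.7]
```

```bash
python3 -m creep '[[[2.39,13.45,-1.75,-6.69,3.16,24.64],[2.39,13.45,-1.75,-6.69,3.16,24.64],[2.39,13.45,-1.75,-6.69,3.16,24.64],[2.39,13.45,-1.75,-6.69,3.16,24.64],[2.39,13.45,-1.75,-6.69,3.16,24.64],[2.39,13.45,-1.75,-6.69,3.16,24.64],[2.39,13.45,-1.75,-6.69,3.16,24.64],[2.39,13.45,-1.75,-6.69,3.16,24.64],[2.39,13.45,-1.75,-6.69,3.16,24.64],[2.39,13.45,-1.75,-6.69,3.16,24.64],[2.39,13.45,-1.75,-6.69,3.16,24.64],[2.39,13.45,-1.75,-6.69,3.16,24.64],[2.39,13.45,-1.75,-6.69,3.16,24.64],[2.39,13.45,-1.75,-6.69,3.16,24.64],[2.39,13.45,-1.75,-6.69,3.16,24.64],[2.39,13.45,-1.75,-6.69,3.16,24.64],[2.39,13.45,-1.75,-6.69,3.16,24.64],[2.39,13.45,-1.75,-6.69,3.16,24.64],[2.39,13.45,-1.75,-6.69,3.16,24.64],[2.39,13.45,-1.75,-6.69,3.16,24.64]]]' 60 20
python3 go.py dr 120; python3 - <<'E'
from fit import *
c=ctrl.capture("wrist"); cv2.imwrite("pics/w3.png",c["image"][:,:,::-1])
p=np.load('poses.npz')['dr']
for P in [(-20,46,5),(20,46,5),(-20,-46,5),(-12,35,45),(12,35,45)]: print(P,proj(c,mod(p,np.array([P],float))).round(0))
E
```

```text
time_s: 14.67
eef_pos: [528.5, 352.5, 191.7]
ee_rot: [0.002, -0.322, 0.947, 0.0]
force: [-0.6, 0.2, 0.1]
grip_width: 0.699
grip_force: 0.0
shift [-0.05  0.2   0.05] turn [-0.02  0.04  0.09] | target [527.3 357.5 193. ] now [528.5 352.5 191.7]
(-20, 46, 5) [[299. 173.]]
(20, 46, 5) [[359. 172.]]
(-20, -46, 5) [[302. 299.]]
(-12, 35, 45) [[309. 199.]]
(12, 35, 45) [[351. 199.]]
```

View pics/w3.png

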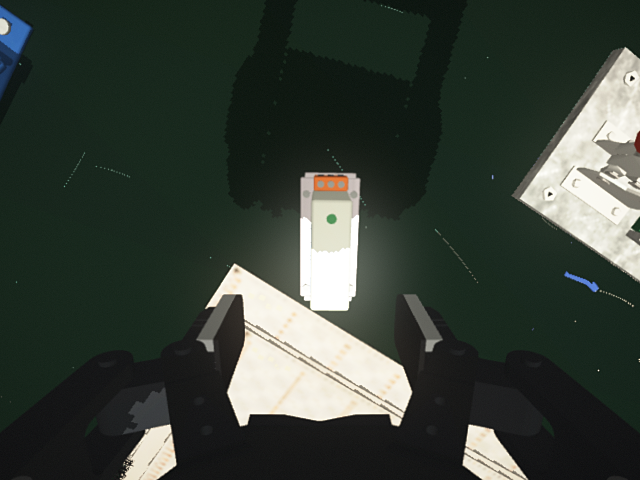

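The driver is at (301–359, 172–300), terminal at the top, matching the fit. I'll settle, then descend.

```bash
python3 -m creep '[[[0,0,0,0,0,0],[0,0,0,0,0,0]]]' 55; python3 go.py dr 19
```

```text
time_s: 14.88
eef_pos: [528.2, 352.5, 192.2]
ee_rot: [0.002, -0.323, 0.947, -0.0]
force: [0.2, -0.1, 0.5]
grip_width: 0.643
grip_force: 0.0
shift [-0.04  0.2  -4.01] turn [-0.01  0.04  0.07] | target [527.3 357.5  92. ] now [528.2 352.5 192.2]
```

```bash
python3 -m creep '[[[-0.04,0.2,-1.4,0,0.04,0.07],[-0.04,0.2,-2.8,0,0.04,0.07],[-0.04,0.2,-3.6,0,0.04,0.07],[-0.04,0.2,-4.0,0,0.04,0.07],[-0.04,0.2,-4.0,0,0.04,0.07],[-0.04,0.2,-4.0,0,0.04,0.07]]]' 55 20 && python3 go.py dr 19 &&  python3 -m creep '[[[0,0,0,0,0,0],[0,0,0,0,0,0],[0,0,0,0,0,0],[0,0,0,0,0,0],[0,0,0,0,0,0]]]' 15 60;  python3 go.py dr 19;  python3 -m creep '[[[0,0,1.4,0,0,0],[0,0,2.8,0,0,0],[0,0,4.2,0,0,0],[0,0,5.2,0,0,0],[0,0,5.2,0,0,0]]]' 15 60; python3 go.py rail 1 250 90'
'
```

```text
time_s: 15.38
eef_pos: [527.6, 357.9, 93.1]
ee_rot: [0.001, -0.326, 0.945, 0.0]
force: [0.5, -0.2, 0.6]
grip_width: 0.645
grip_force: 0.0
shift [-0.01 -0.01 -0.04] turn [-0.01  0.02 -0.01] | target [527.3 357.5  92. ] now [527.6 357.9  93.1]
time_s: 15.8
eef_pos: [527.8, 358.1, 93.9]
ee_rot: [0.002, -0.326, 0.945, 0.0]
force: [-0.7, -0.2, 6.7]
grip_width: 0.266
grip_force: 60.5
shift [-0.02 -0.02 -0.08] turn [-0.02  0.03 -0.02] | target [527.3 357.5  92. ] now [527.8 358.1  93.9]
time_s: 16.22
eef_pos: [528.4, 358.4, 228.6]
ee_rot: [0.005, -0.327, 0.945, 0.001]
force: [0.5, 1.2, -1.9]
grip_width: 0.264
grip_force: 59.7
shift [ -0.93 -10.13  -1.83] turn [  6.77  -3.06 -24.69] | target [505.  105.1 182.9] now [528.4 358.4 228.6]
now tip in rail [ 12.1 503.2 125.1]
```

```bash
python3 -m creep '[[[-0.93,-10.13,0,6.77,-3.06,-24.69],[-0.93,-10.13,0,6.77,-3.06,-24.69],[-0.93,-10.13,0,6.77,-3.06,-24.69],[-0.93,-10.13,0,6.77,-3.06,-24.69],[-0.93,-10.13,0,6.77,-3.06,-24.69],[-0.93,-10.13,0,6.77,-3.06,-24.69],[-0.93,-10.13,0,6.77,-3.06,-24.69],[-0.93,-10.13,0,6.77,-3.06,-24.69],[-0.93,-10.13,0,6.77,-3.06,-24.69],[-0.93,-10.13,0,6.77,-3.06,-24.69],[-0.93,-10.13,0,6.77,-3.06,-24.69],[-0.93,-10.13,0,6.77,-3.06,-24.69],[-0.93,-10.13,0,6.77,-3.06,-24.69],[-0.93,-10.13,0,6.77,-3.06,-24.69],[-0.93,-10.13,0,6.77,-3.06,-24.69],[-0.93,-10.13,0,6.77,-3.06,-24.69],[-0.93,-10.13,0,6.77,-3.06,-24.69],[-0.93,-10.13,-1,6.77,-3.06,-24.69],[-0.93,-10.13,-1.83,6.77,-3.06,-24.69],[-0.93,-10.13,-1.83,6.77,-3.06,-24.69]]]' && python3 -m creep '[[[0,0,0,0,0,0]]]'; python3 go.py rail 1.5 250 24
```

```text
time_s: 17.88
eef_pos: [501.6, 104.7, 172.3]
ee_rot: [0.176, 0.677, 0.69, 0.186]
force: [-0.4, -0.0, -3.3]
grip_width: 0.272
grip_force: 59.6
time_s: 17.97
eef_pos: [503.4, 104.5, 175.7]
ee_rot: [0.178, 0.676, 0.69, 0.188]
force: [0.9, -0.1, -1.7]
grip_width: 0.265
grip_force: 59.6
shift [ 1.4   0.05 -1.99] turn [-0.1  -0.   -0.06] | target [538.5 105.7 126. ] now [503.4 104.5 175.7]
now tip in rail [ -4.1 250.2  84.6]
```

```bash
python3 -m creep '[[[0,0,0,0,0,0],[0,0,0,0,0,0]]]' >/dev/null; python3 go.py rail 1.5 250 26
```

```text
shift [ 1.32  0.05 -2.  ] turn [-0.1   0.05 -0.06] | target [537.5 105.6 127.7] now [504.4 104.4 177.7]
now tip in rail [ -1.8 250.   85.8]
```

```bash
python3 -m creep '[[[0.45,0.05,-0.7,-0.1,0.05,-0.06],[0.9,0.05,-1.35,-0.1,0.05,-0.06],[1.2,0.05,-1.8,-0.1,0.05,-0.06],[1.32,0.05,-2.0,-0.1,0.05,-0.06],[1.32,0.05,-2.0,-0.1,0.05,-0.06],[1.32,0.05,-2.0,-0.1,0.05,-0.06]]]'; python3 go.py rail 1.5 250 23.5
```

```text
time_s: 18.63
eef_pos: [537.2, 105.7, 127.2]
ee_rot: [0.181, 0.677, 0.689, 0.184]
force: [0.5, -1.0, -1.5]
grip_width: 0.266
grip_force: 62.0
shift [ 0.06 -0.   -0.07] turn [ 0.   -0.01  0.01] | target [538.7 105.7 125.6] now [537.2 105.7 127.2]
now tip in rail [  1.  250.   25.7]
```

```bash
python3 -m creep '[[[0.02,0,-0.03,0,0,0],[0.04,0,-0.06,0,0,0],[0.04,0,-0.06,0,0,0],[0.04,0,-0.06,0,0,0]]]'; python3 go.py rail 1.5 250 23.5
```

```text
time_s: 18.97
eef_pos: [537.7, 105.7, 126.5]
ee_rot: [0.181, 0.677, 0.689, 0.184]
force: [-15.8, -4.1, 16.5]
grip_width: 0.271
grip_force: 65.1
shift [ 0.04 -0.   -0.04] turn [ 0. -0.  0.] | target [538.7 105.7 125.6] now [537.7 105.7 126.5]
now tip in rail [  1.  250.   24.9]
```

```bash
python3 -m creep '[[[-0.015,0,0.026,0,0,0],[-0.01,-0.2,0.026,0,0,0],[-0.01,-0.4,0.026,0,0,0],[-0.01,-0.6,0.026,0,0,0],[-0.01,-0.8,0.026,0,0,0],[-0.01,-1.0,0.026,0,0,0],[-0.01,-1.2,0.026,0,0,0],[-0.01,-1.2,0.026,0,0,0]]]'; python3 go.py rail 1.5 218 21;python3 -m creep '[[[0,-0.3,0,0,0,0],[0.01,-0.6,0,0,0,0],[0.01,-0.9,0,0,0,0],[0.02,-1.2,0,0,0,0],[0.03,-1.4,0,0,0,0],[0.03,-1.4,0,0,0,0]]]'; python3 go.py rail 1.5 138 21
```

```text
time_s: 19.63
eef_pos: [537.8, 75.2, 126.2]
ee_rot: [0.181, 0.677, 0.689, 0.184]
force: [-4.0, -3.2, 2.3]
grip_width: 0.27
grip_force: 62.8
shift [ 0.11 -0.06 -0.11] turn [ 0.   -0.01  0.01] | target [540.5  73.7 123.4] now [537.8  75.2 126.2]
now tip in rail [  0.5 219.5  24.8]
time_s: 20.13
eef_pos: [538.5, 40.2, 126.0]
ee_rot: [0.181, 0.677, 0.689, 0.184]
force: [-5.1, -4.0, 3.4]
grip_width: 0.266
grip_force: 63.0
shift [ 0.14 -1.86 -0.11] turn [ 0.   -0.01  0.02] | target [542.   -6.3 123.4] now [538.5  40.2 126. ]
now tip in rail [  0.5 184.5  24.6]
```

```bash
python3 -m creep '[[[0,-0.3,0,0,0,0],[0.01,-0.6,0,0,0,0],[0.01,-0.9,0,0,0,0],[0.02,-1.2,0,0,0,0],[0.03,-1.4,0,0,0,0],[0.03,-1.5,0,0,0,0],[0.03,-1.5,0,0,0,0]]]'; python3 go.py rail 1.5 138 21;python3 -m creep '[[[0,-0.06,0,0,0,0],[0,-0.12,0,0,0,0],[0,-0.18,0,0,0,0],[0,-0.24,0,0,0,0],[0,-0.24,0,0,0,0]]]'; python3 go.py rail 1.5 138 21
```

```text
time_s: 20.72
eef_pos: [539.2, 3.1, 125.8]
ee_rot: [0.181, 0.677, 0.689, 0.184]
force: [-6.1, -2.2, 4.2]
grip_width: 0.262
grip_force: 63.2
shift [ 0.11 -0.37 -0.1 ] turn [ 0.   -0.01  0.01] | target [542.   -6.3 123.4] now [539.2   3.1 125.8]
now tip in rail [  0.4 147.4  24.4]
time_s: 21.13
eef_pos: [539.2, -2.4, 125.7]
ee_rot: [0.181, 0.677, 0.689, 0.184]
force: [-4.2, 3.0, 4.5]
grip_width: 0.27
grip_force: 63.0
shift [ 0.11 -0.16 -0.09] turn [-0.   -0.02  0.  ] | target [542.   -6.3 123.4] now [539.2  -2.4 125.7]
now tip in rail [  0.2 142.   24.4]
```

Force is starting to reverse, so I'll push a little more.

```bash
python3 -m creep '[[[0,-0.06,0,0,0,0],[0,-0.12,0,0,0,0],[0,-0.16,0,0,0,0],[0,-0.16,0,0,0,0]]]'; python3 go.py rail 1.5 138 21
```

```text
time_s: 21.47
eef_pos: [538.9, -3.9, 126.0]
ee_rot: [0.179, 0.676, 0.69, 0.185]
force: [0.1, 23.0, 9.0]
grip_width: 0.266
grip_force: 63.3
shift [ 0.12 -0.09 -0.1 ] turn [-0.04 -0.04 -0.05] | target [542.   -6.3 123.4] now [538.9  -3.9 126. ]
now tip in rail [ -0.  140.8  24.8]
```

```bash
python3 -m creep '[[[0,0,0,0,0,0],[0,0,0,0,0,0],[0,0,0,0,0,0],[0,0,0,0,0,0],[-0.4,0,0.7,0,0,0],[-1.2,0,2.1,0,0,0],[-2.0,0,3.5,0,0,0],[-2.5,1.5,4.2,0,0,0],[-2.5,3,4.2,0,0,0],[-2.5,4.5,4.2,0,0,0],[-2.5,6,4.2,0,0,0],[-2.5,6,4.2,0,0,0]]]' 42 60
python3 - <<'E'
from fit import *
t=ctrl.capture("top"); s=ctrl.capture("side")
a=crop(t["image"],250,205,132,55,6); b=crop(s["image"],270,205,132,45,6)
cv2.imwrite("pics/m2.png",np.vstack([a,b]))
rl=np.load('poses.npz')['rl']
for P in [(0,91,18),(0,183,18),(0,174,18),(12,173,45),(-12,173,45),(0,103,45),(0,81,45),(0,11,45)]: print(P,((proj(t,rail(rl,np.array([P],float)))-[250,205])*6).round())
E
python3 go.py rail 42.9 239.8 22.3
```

```text
time_s: 22.47
eef_pos: [475.9, 148.1, 230.9]
ee_rot: [0.18, 0.676, 0.69, 0.185]
force: [0.6, 0.3, 0.1]
grip_width: 0.493
grip_force: 0.0
(0, 91, 18) [[514. 185.]]
(0, 183, 18) [[269. 193.]]
(0, 174, 18) [[293. 193.]]
(12, 173, 45) [[293. 187.]]
(-12, 173, 45) [[296. 248.]]
(0, 103, 45) [[485. 211.]]
(0, 81, 45) [[545. 209.]]
(0, 11, 45) [[735. 202.]]
shift [ 3.96 -1.93 -3.41] turn [ 0.   -0.02 -0.03] | target [575.3  96.1 145.2] now [476.4 144.3 230.4]
now tip in rail [  0.4 289.8 145.1]
```

View pics/m2.png

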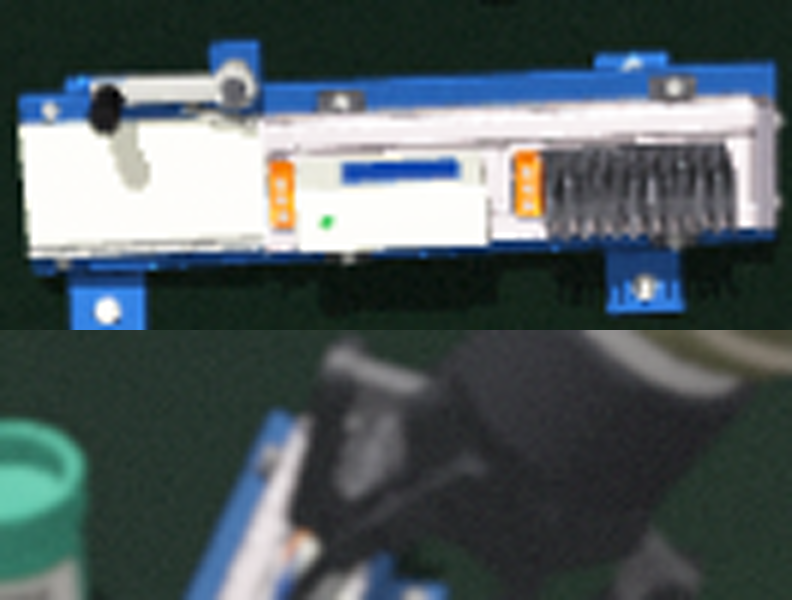

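The driver's terminal spans u=269–294, exactly the butted prediction of 269–293. The heatsink is unchanged and the keeper is still open. I'll grip the knob next.

```bash
python3 -m creep '[[[2.76,-1.95,-1.33,0,0,0],[2.76,-1.95,-1.33,0,0,0],[2.76,-1.95,-1.33,0,0,0],[3.2,-1.94,-2.05,0,0,0],[3.6,-1.93,-2.8,0,0,0],[3.96,-1.93,-3.41,0,0,0],[3.96,-1.93,-3.41,0,0,0],[3.96,-1.93,-3.41,0,0,0]]]' 42 20 && python3 go.py rail 42.9 239.8 22.3 && python3 -m creep '[[[0,0,0,0,0,0],[0,0,0,0,0,0],[0,0,0,0,0,0],[0,0,0,0,0,0],[0,0,0,0,0,0]]]' 8 20; python3 go.py rail -4 194 22.3
```

```text
time_s: 23.23
eef_pos: [575.4, 93.8, 144.9]
ee_rot: [0.18, 0.678, 0.689, 0.183]
force: [0.4, -0.5, 0.8]
grip_width: 0.491
grip_force: 0.0
shift [-0.    0.09  0.01] turn [ 0.   -0.04  0.03] | target [575.3  96.1 145.2] now [575.4  93.8 144.9]
now tip in rail [ 42.5 237.4  22. ]
time_s: 23.65
eef_pos: [575.7, 94.9, 146.3]
ee_rot: [0.181, 0.677, 0.689, 0.184]
force: [-4.7, -0.7, 6.3]
grip_width: 0.129
grip_force: 20.6
shift [-1.61 -1.81 -0.98] turn [ 0.   -0.    0.01] | target [535.5  49.6 121.8] now [575.7  94.9 146.3]
now tip in rail [ 43.7 238.6  23.1]
```

```bash
python3 -m creep '[[[-0.17,-0.02,-0.1,0,0,0],[-0.349,-0.05,-0.202,0,0,0],[-0.54,-0.12,-0.31,0,0,0],[-0.72,-0.213,-0.418,0,0,0],[-0.86,-0.31,-0.5,0,0,0],[-0.984,-0.418,-0.572,0,0,0],[-1.1,-0.54,-0.64,0,0,0],[-1.208,-0.678,-0.704,0,0,0],[-1.3,-0.82,-0.76,0,0,0],[-1.383,-0.981,-0.808,0,0,0],[-1.445,-1.15,-0.845,0,0,0],[-1.498,-1.323,-0.878,0,0,0],[-1.548,-1.592,-0.91,0,0,0],[-1.558,-1.73,-0.917,0,0,0],[-1.561,-1.87,-0.92,0,0,0],[-1.561,-1.87,-0.92,0,0,0],[-1.561,-1.87,-0.92,0,0,0]]]'; python3 go.py rail -4 194 22.3
```

```text
time_s: 25.07
eef_pos: [536.6, 48.1, 122.7]
ee_rot: [0.181, 0.677, 0.689, 0.184]
force: [-2.4, 0.4, 7.5]
grip_width: 0.127
grip_force: 24.2
shift [-0.04  0.06 -0.04] turn [ 0.   -0.01  0.01] | target [535.5  49.6 121.8] now [536.6  48.1 122.7]
now tip in rail [ -2.7 192.5  22.6]
```

```bash
python3 -m creep '[[[0,-0.08,0,0,0,0],[0,-0.16,0,0,0,0],[0,-0.24,0,0,0,0],[0,-0.24,0,0,0,0]]]' 8 30; python3 go.py rail -4 194 22.3
```

```text
time_s: 25.4
eef_pos: [536.6, 43.7, 122.8]
ee_rot: [0.18, 0.677, 0.689, 0.185]
force: [3.8, 16.0, 5.0]
grip_width: 0.124
grip_force: 32.2
shift [-0.04  0.24 -0.04] turn [-0.02 -0.02 -0.01] | target [535.5  49.6 121.8] now [536.6  43.7 122.8]
now tip in rail [ -2.8 188.3  22.7]
```

```bash
python3 -m creep '[[[0,-0.06,0,0,0,0],[0,-0.1,0,0,0,0],[0,-0.1,0,0,0,0]]]'; python3 -m creep '[[[0,0,0,0,0,0],[0,0,0,0,0,0],[0,0,0,0,0,0],[-0.4,0,0.7,0,0,0],[-1.2,0,2.1,0,0,0],[-2.0,0,3.5,0,0,0],[-3.5,3,4.2,0,0,0],[-5,5,4.2,0,0,0],[-6,7,4.2,0,0,0],[-6,9,4.2,0,0,0],[-6,9,4.2,0,0,0]]]' 42 20
python3 - <<'E'
from fit import *
t=ctrl.capture("top"); s=ctrl.capture("side")
a=crop(t["image"],250,205,132,50,6); b=crop(s["image"],270,250,132,50,6)
cv2.imwrite("pics/m3.png",np.vstack([a,b]))
rl=np.load('poses.npz')['rl']
for th in (0,.1,.2):
  P=(42-46*np.cos(th),194+46*np.sin(th),48); print(th,((proj(t,rail(rl,np.array([P],float)))-[250,205])*6).round(),((proj(s,rail(rl,np.array([P],float)))-[270,250])*6+[0,300]).round())
E
```

```text
time_s: 25.65
eef_pos: [536.5, 42.8, 122.8]
ee_rot: [0.179, 0.676, 0.69, 0.185]
force: [8.2, 30.7, 4.3]
grip_width: 0.131
grip_force: 31.3
time_s: 26.57
eef_pos: [402.6, 214.8, 225.8]
ee_rot: [0.181, 0.678, 0.689, 0.184]
force: [1.6, 0.3, 0.4]
grip_width: 0.493
grip_force: 0.0
0 [[237. 233.]] [[293. 373.]]
0.1 [[225. 233.]] [[290. 380.]]
0.2 [[212. 231.]] [[285. 386.]]
```

View pics/m3.png

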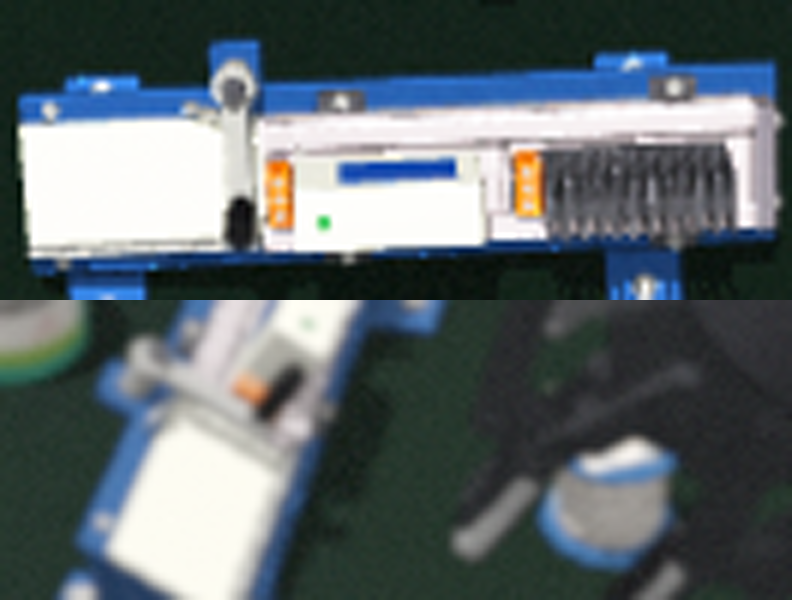

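The keeper lies straight across the mouth and the heatsink is unchanged. The driver's terminal has moved from u=269 to about 266, roughly 1 mm toward the mouth. I'm past the picture limit, so I'll check this numerically from the saved crops.

```bash
cat > chk.py <<'E'
from fit import *
def meas(im): # im: BGR 6x crop of top view at (250,205)
    h=cv2.cvtColor(im,cv2.COLOR_BGR2HSV); o={}
    m=(h[...,0]>6)&(h[...,0]<22)&(h[...,1]>150)&(h[...,2]>150)
    for n,a,b in(('drv_term',230,330),('hs_term',480,560)):
        v,u=np.nonzero(m[:290,a:b]); o[n]=(round(u.mean()+a,1),round(v.mean(),1))
    g=(abs(h[...,0].astype(int)-113)<12)&(h[...,1]>150)&(h[...,2]>90); v,u=np.nonzero(g[155:190,320:480]); o['panel']=(round(u.mean()+320,1),round(v.mean()+155,1))
    k=(h[...,2]<60); v,u=np.nonzero(k[190:255,205:262]); o['knob']=(round(u.mean()+205,1),round(v.mean()+190,1),len(u)) if len(u) else None
    return o
if __name__=="__main__":
    for f in("m2","m3"): print(f,meas(cv2.imread(f"pics/{f}.png")[:300]))
    t=ctrl.capture("top"); print('now',meas(crop(t["image"],250,205,132,50,6)))
    rl=np.load('poses.npz')['rl']
    for th in(-.05,0,.05): print(th,((proj(t,rail(rl,np.array([(42-46*np.cos(th),194+46*np.sin(th),z) for z in(18,48)])))-[250,205])*6).mean(0).round(1))
    print('px per mm along y',((proj(t,rail(rl,np.array([(0,138,22.),(0,139,22)])))*6)[1]-(proj(t,rail(rl,np.array([(0,138,22.),(0,139,22)])))*6)[0]).round(2))
E
python3 chk.py; python3 go.py rail 0 142 85;python3 go.py rail 0 142 25.5
```

```text
m2 {'drv_term': (np.float64(282.2), np.float64(189.8)), 'hs_term': (np.float64(527.9), np.float64(182.0)), 'panel': (np.float64(399.7), np.float64(169.9)), 'knob': None}
m3 {'drv_term': (np.float64(280.6), np.float64(192.0)), 'hs_term': (np.float64(527.7), np.float64(181.8)), 'panel': (np.float64(397.0), np.float64(170.0)), 'knob': (np.float64(240.8), np.float64(223.2), 1003)}
now {'drv_term': (np.float64(280.6), np.float64(192.2)), 'hs_term': (np.float64(527.8), np.float64(181.9)), 'panel': (np.float64(397.1), np.float64(170.0)), 'knob': (np.float64(240.8), np.float64(223.1), 1000)}
-0.05 [244.8 218.2]
0 [238.6 218.5]
0.05 [232.4 218.6]
px per mm along y [-2.67  0.09]
shift [ 4.24 -8.75 -1.89] turn [ 0.   -0.04 -0.05] | target [508.6  -2.9 178.1] now [402.5 215.9 225.3]
now tip in rail [-65.1 362.8 177. ]
shift [ 5.43 -8.73 -3.95] turn [ 0.   -0.04 -0.05] | target [538.3  -2.4 126.5] now [402.5 215.9 225.3]
now tip in rail [-65.1 362.8 177. ]
```

The driver has backed off about 1 mm; m2 showed exactly 92 mm between the terminals. The keeper is at about 0 rad. I'll re-grip the driver and push it back to butt, leaving the keeper shut.

```bash
python3 -m creep '[[[3,-8.75,0.3,0,0,0],[3,-8.75,0.3,0,0,0],[3,-8.75,0.3,0,0,0],[3,-8.75,0.3,0,0,0],[3,-8.75,0.3,0,0,0],[3,-8.75,0.3,0,0,0],[4.24,-8.75,-1.89,0,-0.04,-0.05],[4.24,-8.75,-1.89,0,-0.04,-0.05],[4.24,-8.75,-1.89,0,-0.04,-0.05],[4.8,-8.74,-2.86,0,-0.04,-0.05],[5.2,-8.73,-3.55,0,-0.04,-0.05],[5.43,-8.73,-3.95,0,-0.04,-0.05],[5.43,-8.73,-3.95,0,-0.04,-0.05],[5.43,-8.73,-3.95,0,-0.04,-0.05]]]' 42 20; python3 go.py rail 0 142 25.5; python3 -m creep '[[[0,0,0,0,0,0],[0,0,0,0,0,0],[0,0,0,0,0,0],[0,0,0,0,0,0]]]' 15 40; python3 go.py rail 0 142 25.5
```

```text
time_s: 27.88
eef_pos: [539.3, -4.6, 127.5]
ee_rot: [0.182, 0.679, 0.687, 0.185]
force: [0.3, 0.4, -0.6]
grip_width: 0.494
grip_force: 0.0
shift [-0.04  0.09 -0.04] turn [-0.    0.01  0.05] | target [538.3  -2.4 126.5] now [539.3  -4.6 127.5]
now tip in rail [  1.4 139.6  25.9]
time_s: 28.22
eef_pos: [539.3, -4.4, 128.2]
ee_rot: [0.183, 0.678, 0.687, 0.185]
force: [-7.0, -0.9, 6.9]
grip_width: 0.275
grip_force: 39.8
shift [-0.04  0.08 -0.07] turn [0.   0.03 0.05] | target [538.3  -2.4 126.5] now [539.3  -4.4 128.2]
now tip in rail [  1.8 139.8  26.5]
```

```bash
python3 -m creep '[[[0,-0.04,0,0,0,0],[0,-0.08,0,0,0,0],[0,-0.12,0,0,0,0],[0,-0.12,0,0,0,0]]]'; python3 -m creep '[[[0,-0.06,0,0,0,0],[0,-0.1,0,0,0,0],[0,-0.1,0,0,0,0]]]'; python3 chk.py | grep now; python3 go.py rail 0 142 25.5
```

```text
time_s: 28.55
eef_pos: [539.1, -5.8, 128.2]
ee_rot: [0.181, 0.678, 0.688, 0.185]
force: [-3.0, 11.4, 7.6]
grip_width: 0.274
grip_force: 39.6
time_s: 28.8
eef_pos: [538.8, -6.5, 128.4]
ee_rot: [0.18, 0.677, 0.689, 0.186]
force: [-3.7, 25.4, 13.2]
grip_width: 0.272
grip_force: 40.5
now {'drv_term': (np.float64(282.7), np.float64(188.3)), 'hs_term': (np.float64(527.7), np.float64(181.1)), 'panel': (np.float64(409.4), np.float64(166.5)), 'knob': (np.float64(240.8), np.float64(223.1), 1000)}
shift [-0.02  0.17 -0.07] turn [-0.05 -0.   -0.01] | target [538.3  -2.4 126.5] now [538.8  -6.5 128.4]
now tip in rail [  1.2 138.1  26.9]
```

```bash
python3 -m creep '[[[0,0,0,0,0,0],[0,0,0,0,0,0],[0,0,0,0,0,0],[0,0,0,0,0,0],[-0.4,0,0.7,0,0,0],[-1.2,0,2.1,0,0,0],[-2.0,0,3.5,0,0,0],[-3.2,1.0,4.2,0,0,0],[-4.2,2,4.2,0,0,0],[-5.5,2,4.2,0,0,0],[-6,3.5,4.2,0,0,0],[-6,5,4.2,0,0,0],[-6,6.5,4.2,0,0,0],[-6,8,4.2,0,0,0],[-6,9.5,4.2,0,0,0],[-6,9.5,4.2,0,0,0],[-6,9.5,4.2,0,0,0],[-6,9.5,4.2,0,0,0]]]' 42 20; python3 chk.py|grep now; python3 - <<'E'
from fit import *
t=ctrl.capture("top"); h=cv2.cvtColor(t["image"],cv2.COLOR_RGB2HSV); o=cv2.cvtColor(cv2.imread("pics/top0.png"),cv2.COLOR_BGR2HSV)
for n,(u,v) in dict(flux=(259,187),jar=(330,180),spool=(310,298)).items():
    a=o[v-22:v+22,u-22:u+22].astype(int);b=h[v-22:v+22,u-22:u+22].astype(int); print(n,abs(a-b)[...,2].mean().round(1))
E
```

```text
time_s: 30.35
eef_pos: [389.3, 228.5, 231.7]
ee_rot: [0.182, 0.678, 0.688, 0.185]
force: [0.7, 0.2, 0.2]
grip_width: 0.491
grip_force: 0.0
now {'drv_term': (np.float64(281.9), np.float64(191.0)), 'hs_term': (np.float64(527.8), np.float64(182.1)), 'panel': (np.float64(399.7), np.float64(169.8)), 'knob': (np.float64(240.8), np.float64(223.2), 1007)}
flux 1.8
jar 1.6
spool 1.5
```

```bash
python3 -c "
from rig import ctrl
print(ctrl.finish_job())"
```

```text
the job is handed in; nothing more can be done
None
```

The job is handed in at about 30 s: the heat-sink is home against the end cap, the driver is butted behind it with both terminals toward the mouth, the keeper is shut and the three bystanders are unmoved, all confirmed by camera before hand-in; I viewed 12 pictures, over the limit of 10.

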